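Put the whetstones away in their sliding-cover case

ROBOT

A 6-joint arm with a two-finger parallel gripper is mounted at the origin on a cart in front of the work surface, level with it; the furniture and walls round the work are solid. World frame = base frame: x ahead of the robot, y to its left, z up, the work surface at z = 0. Lengths are in mm, angles in rad, forces in N, time in s.
With the tool pointing down it reaches from about 350 to 950 mm from the base axis. Payload 17.4 kg.
Tool frame: the origin (TCP) lies between the finger pads; the fingertips stand 25 mm ahead of it and the grasp point (between the pads) lies 6 mm ahead of it (ctrl.finger_overhang is the z of the fingertips in the tool frame, in mm); z points along the fingers, y is the line along which they close (so a half turn about z gives the same grasp; the last joint's range is limited). The gripper opens to 93 mm and grips with 3 to 60 N. Pads are 15 mm wide; open, the fingers measure 128 mm over their backs; the gripper's body (75 mm by 188 mm) begins 65 mm behind the grasp point.
Start: joints at [1.082, 0.116, 1.442, -0, 1.584, -0.038], TCP at [294.096, 607.569, 243.646] pointing down, gripper open.
Joint ranges: [-2.83, 2.83], [-0.83, 2.19], [0.07, 2.5], [-1.14, 4.28], [0.01, 3], [-2.97, 2.97]. Speed limits (rad/s): [1.89, 1.89, 2.22, 3.14, 3.14, 3.14].

INTERFACE

Orientations are given as a unit quaternion [x, y, z, w].
In Python, from rig import ctrl gives the robot as it stands. The module is installed in compiled form; this text tells all that it offers.
- The arm moves only by the tool move_arm, never from a script. Its argument "deltas" is a list that holds one entry, the list of rows, each a list of 7 numbers: the shift along the tool's x, y, z in m, then the turn, a rotation vector about the tool's x, y, z in degrees, then the opening, from 0 (shut) to 1 (fully open). In form: [[[dx, dy, dz, wx, wy, wz, gripper], ...]]. A call has 1 to 20 rows; each row is the pose to reach, as a shift and turn from the pose commanded when the call began, along the tool's axes at that moment; what a row does not reach only later rows make up. A row lasts 1/10 s, in which the tool goes at most 50 mm and 8.59 degrees, less where a joint would pass 70% of its speed; a pose out of reach is approached as far as the arm can. A call with a gripper value outside its range is refused whole. The fingers move at their own pace and stop on an object; the grip force is fixed at half the most. Time passes only in rows, so rows that repeat a pose let the fingers close. It gives the time, the measured TCP pose, the force, the opening and the grip force at its end, in the units of the state.
- ctrl.sense(): the state, without advancing time (a new reading comes with each control period).
- ctrl.read_camera(name): name is "scene" or "side" or "wrist"; returns the picture (384x512x3 uint8, red, green, blue); there is no depth.
- ctrl.camera_params(name): a dict with "fx", "fy", "cx", "cy" (pixels), "origin" and "attitude" of the camera in the world. Camera axes: x right, y up, looking along -z (the intrinsics and any distortion apply to the point x, -y, -z); pixel columns grow to the right and rows downward; lengths in mm; the calibration is good to about 2 mm. A picture is of the moment at which its call begins: read the wrist's pose just before it. camera_params takes no time and is no camera call; for the wrist camera it gives the pose at the moment of the call.
- ctrl.hand_in(): hands the job in; it is judged then, once.
The state is a dict: "t": time; "joint_pos": joint angles; "dq": joint speeds; "effort": joint torques, N m; "position": TCP position; "eef_rot": TCP orientation; "force": force on the tool from outside, world axes, zero at the start; "torque": the same for the moment, N m; "gripper_width": opening from 0.0 (shut) to 1.0 (fully open); "grasp_force": force on a finger pad.
Only numpy, scipy, OpenCV 4.12 (cv2) and the standard library are available. Lean on these libraries where they do the work, as an engineer would, in place of code of your own. Each camera call takes 0.05 s, during which the arm holds its last target. There are 200 camera calls.

TASK

Put the sharpening stones away: turn the brass catch clear, slide the cover of the wooden case fully back and seat every stone that lies on the board flat and square in a pocket of its own. Then slide the cover fully shut over them and turn the catch all the way back to fasten it, without knocking over anything that stands around.

Things in the scene. Friction and masses are not known exactly. Their poses are not given: they have to be found in the camera images.
- case: light wooden whetstone case, fixed; origin: underside, centre of the pocket half. x +-108 mm (across), y -276 (runners for the open cover) to +96; inside the pocket half y -86 to +86. Side walls (x +-98 to 108) rise to 57 mm, end walls (y -90, +91) to 44; cork insert's top at 26, pocket floors at 16. Stands on a board (top z = 0.045). A lug at x +121, y -141 carries the catch
- cover (a joint): dark wooden sliding cover, 204 x 184 x 7 mm, underside 47 mm above the case's; in m: 0 = shut, 0.178 = fully back, all pockets clear. Slides to the case's -y with 1.5 N of friction and stays where left. Seated stones pass 7 mm under it; a stone not down in its pocket blocks it, and so, after 8 mm, does the fastened catch
- cover_grip (a point): middle of the light wooden finger bar on the cover, 22 mm above the cover's underside; bar 70 mm long (along the case's x), 14 mm thick (along the case's y), its top 10 mm above this point, its foot 15 mm below. Moves with the cover; axes as the case's
- catch (a joint): brass catch beside the runner; in rad: 0 = fastened (its 44 mm tongue stands before the cover's edge), 1.4 = fully clear, at its stop. Grows clockwise seen from above; turns stiffly (0.05 N m), stays where left. Over about 0.6 the cover is free; it can be fastened again only with the cover shut
- catch_grip (a point): on the catch's turning axis, in the middle of its upright brass grip: grip 40 mm long (along this point's x axis, which is the direction of the tongue and turns with the catch), 12 mm thick (its y axis), top 10 mm above this point, foot 16 mm below (with the tongue beneath it)
- pocket0 (a point): pocket 0 in the case's cork insert, at x, y = -47, +35 mm in the case's frame; 84 mm along the case's x, 40 mm along its y, 10 mm deep. The point lies 12 mm above the pocket floor, where the middle of a seated stone lies; axes as the case's
- pocket1 (a point): pocket 1 in the case's cork insert, at x, y = +47, +35 mm in the case's frame; 84 mm along the case's x, 40 mm along its y, 10 mm deep. The point lies 12 mm above the pocket floor, where the middle of a seated stone lies; axes as the case's
- pocket2 (a point): pocket 2 in the case's cork insert, at x, y = -47, -35 mm in the case's frame; 84 mm along the case's x, 40 mm along its y, 10 mm deep. The point lies 12 mm above the pocket floor, where the middle of a seated stone lies; axes as the case's
- pocket3 (a point): pocket 3 in the case's cork insert, at x, y = +47, -35 mm in the case's frame; 84 mm along the case's x, 40 mm along its y, 10 mm deep. The point lies 12 mm above the pocket floor, where the middle of a seated stone lies; axes as the case's
- stone_a_mid (a point): sharpening stone, grey (dark grey underneath), a block 80 (its x) x 36 (its y) x 24 mm (z), 0.16 kg or so; the point is its centre. Seated, it stands 14 mm out of its pocket. May be absent
- stone_b_mid (a point): sharpening stone, red-brown (darker underneath), a block 80 (its x) x 36 (its y) x 24 mm (z), 0.16 kg or so; the point is its centre. Seated, it stands 14 mm out of its pocket. May be absent
- stone_c_mid (a point): sharpening stone, cream (tan underneath), a block 80 (its x) x 36 (its y) x 24 mm (z), 0.16 kg or so; the point is its centre. Seated, it stands 14 mm out of its pocket. May be absent
- stone_d_mid (a point): sharpening stone, pale blue-grey (dark blue underneath), a block 80 (its x) x 36 (its y) x 24 mm (z), 0.16 kg or so; the point is its centre. Seated, it stands 14 mm out of its pocket. May be absent
- salt_shaker: glass salt shaker with a grey dome top, 44 x 44 x 90 mm, standing on the board, a bystander; origin: centre of its foot, z up
- spice1: spice jar with a red cap and green label, 45 x 45 x 106 mm, standing on the board, a bystander; origin: centre of its foot, z up
- honey_jar: honey jar with a metal lid, 71 x 71 x 110 mm, standing on the board, a bystander; origin: centre of its foot, z up
- orange_cup: orange enamel cup, 78 x 105 x 76 mm, standing on the board, a bystander; origin: centre of its foot, z up

How it is judged:
By the outcome, as a careful person would: the job done as asked, in the order asked, and still so for the second after the job is handed in, with the robot touching nothing.
Of stone_a, stone_b, stone_c, stone_d only 2 to 4 are there at a start; the rules pass over those that are not, and their reading is None.
At some moment in a run one of stone_a, stone_b, stone_c, stone_d may be knocked a few centimetres aside while the robot is not near it.
Once in a run the grip may slacken for a moment while it holds something.
It also fails if it takes over 210 s, if anything falls off the work surface, if the arm or the gripper's body presses on something with over 40 N, if the wrist force passes 120 N, or if a joint passes its speed limit or range.

## Working session

There is one attempt and no reset: what is moved stays moved. The work goes in short steps, Python scripts to look and compute and a tool call to move; the robot and the scene stay as the last step left them, time stands still between calls to the robot, and variables do not carry over. Pictures are saved under pics/ and viewed, at most 14 in all, crops included, and the job is handed in when it is done.

Besides the shell and the picture viewer there is one more tool, called as a command line: name --argument value ..., lists and objects as JSON in quotes. move_arm: Moves the arm, as the interface text tells. Its arguments: {"type":"object","properties":{"deltas":{"type":"array"}},"required":["deltas"]}

```bash
mkdir -p pics; cat > h.py <<'E'
import numpy as np, cv2, json
from rig import ctrl
from scipy.spatial.transform import Rotation as R
def shot(cam,name):
    p=ctrl.camera_params(cam); im=ctrl.read_camera(cam)
    cv2.imwrite(f'pics/{name}.png',im[:,:,::-1]); json.dump({k:(np.array(v).tolist()) for k,v in p.items() if not isinstance(v,str)},open(f'pics/{name}.json','w'))
    return im,p
def load(name): return cv2.imread(f'pics/{name}.png')[:,:,::-1], json.load(open(f'pics/{name}.json'))
def rot(p):
    a=np.array(p['attitude']); return a if a.shape==(3,3) else R.from_quat(a).as_matrix()
def und(p,uv):
    K=np.array([[p['fx'],0,p['cx']],[0,p['fy'],p['cy']],[0,0,1.]])
    d=np.array(p.get('distortion',np.zeros(5)),float)
    return cv2.undistortPoints(np.array(uv,float).reshape(-1,1,2),K,d).reshape(-1,2)
def toplane(p,uv,z):
    n=und(p,uv); d=np.c_[n[:,0],-n[:,1],-np.ones(len(n))]@rot(p).T
    o=np.array(p['origin']); return o+d*((z-o[2])/d[:,2])[:,None]
def proj(p,X):
    q=(np.atleast_2d(X)-np.array(p['origin']))@rot(p)
    return np.c_[p['cx']+p['fx']*q[:,0]/-q[:,2], p['cy']+p['fy']*q[:,1]/q[:,2]]
E
python3 - <<'E'
from h import *
for c in('scene','side','wrist'):
    im,p=shot(c,c+'0'); print(c,p)
print(ctrl.sense(), ctrl.finger_overhang)
a=[cv2.imread(f'pics/{c}0.png') for c in('scene','side')]
cv2.imwrite('pics/w.png',a[0])
E
```

```text
scene {'fx': 396.1002994293834, 'fy': 396.1002994293834, 'cx': 254.4712598213194, 'cy': 189.3933576277837, 'origin': array([-199.97961804, -449.64141626,  679.76433609]), 'attitude': array([ 0.4379369 , -0.23152266, -0.40823004,  0.76678339])}
side {'fx': 429.02385340788345, 'fy': 429.02385340788345, 'cx': 256.89269166482876, 'cy': 198.56800336733374, 'origin': array([ 394.69038757, 1089.38059498,  621.75188054]), 'attitude': array([-0.04376292,  0.53038884,  0.84182311, -0.0900352 ])}
wrist {'fx': 283.4964111539543, 'fy': 283.4964111539543, 'cx': 255.0874242931007, 'cy': 194.907208948644, 'origin': array([223.54744172, 639.94232095, 384.36082237]), 'attitude': array([-0.11905137, -0.07383564,  0.52596924,  0.83888702])}
{'t': 0.15, 'joint_pos': array([ 1.08219273e+00,  1.16338302e-01,  1.44211782e+00, -8.67683327e-06,
        1.58399024e+00, -3.77611511e-02]), 'dq': array([ 0.00074952,  0.00077998, -0.00115649, -0.00093399,  0.00160467,
        0.00072071]), 'effort': array([ 3.23786003e-05, -7.21764779e+01, -6.22948337e+01,  7.79000809e-02,
        2.26593891e-02, -1.16251663e-04]), 'position': array([294.03567047, 607.43918804, 243.09631285]), 'eef_rot': array([ 2.23516983e-01,  9.74699942e-01, -4.13282912e-04, -1.06858889e-04]), 'force': array([-0.04114262, -0.15331428, -0.81913227]), 'torque': array([0.00955064, 0.05156043, 0.03027525]), 'grasp_force': 0.0, 'gripper_width': 0.996786426591041} 25.0
```

View pics/scene0.png

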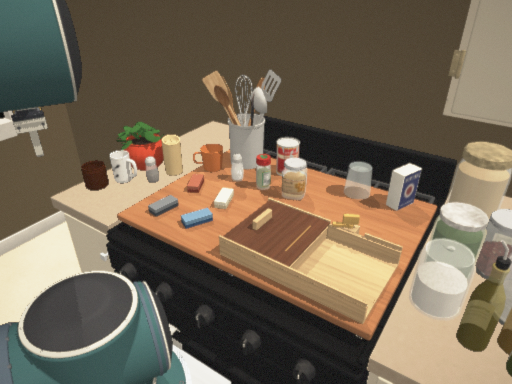

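View pics/side0.png

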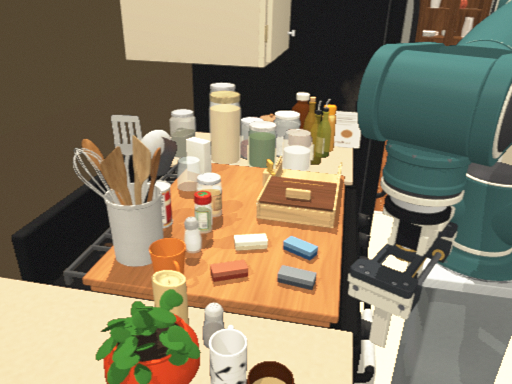

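The scene and side views show four stones: grey (163,206), red (195,183), cream (224,198) and blue (197,217). The case's pocket half is covered at the grip bar (262,218), and the catch is at (350,220). Next I'll get coarse positions.

```bash
python3 - <<'E'
from h import *
im,p=load('scene0')
print('stones g,r,c,b',toplane(p,[(163,206),(195,183),(224,198),(197,217)],69)[:,:2].round())
print('grip,catch',toplane(p,[(262,215),(350,218)],45+70)[:,:2].round())
print('case top corners L,F,far,back',toplane(p,[(222,237),(362,310),(401,247),(275,200)],102)[:,:2].round())
print('jars',toplane(p,[(237,180),(263,187),(294,197),(213,170)],45)[:,:2].round())
im,p=load('side0')
print('side',toplane(p,[(297,274),(229,268),(251,240),(300,244)],69)[:,:2].round())
print('jars',toplane(p,[(193,250),(203,230),(209,214),(168,280)],45)[:,:2].round())
im,p=load('wrist0');print(rot(p).round(3)); s=ctrl.sense(); print(R.from_quat(s['eef_rot']).as_matrix().round(3))
big=cv2.resize(load('scene0')[0][140:330,120:450],None,fx=2.4,fy=2.4,interpolation=cv2.INTER_CUBIC)
cv2.imwrite('pics/c0.png',big[:,:,::-1])
E
```

```text
stones g,r,c,b [[434. 293.]
 [584. 305.]
 [564. 176.]
 [446. 176.]]
grip,catch [[ 496.   -1.]
 [ 607. -191.]]
case top corners L,F,far,back [[ 381.   38.]
 [ 351. -321.]
 [ 580. -327.]
 [ 593.   19.]]
jars [[707. 233.]
 [716. 138.]
 [718.  26.]
 [718. 343.]]
side [[450. 312.]
 [600. 324.]
 [578. 196.]
 [457. 187.]]
jars [[715. 237.]
 [721. 137.]
 [733.  45.]
 [728. 366.]]
[[ 0.436 -0.865 -0.249]
 [ 0.9    0.418  0.122]
 [-0.001 -0.277  0.961]]
[[-0.9    0.436 -0.   ]
 [ 0.436  0.9   -0.001]
 [ 0.    -0.001 -1.   ]]
```

View pics/c0.png

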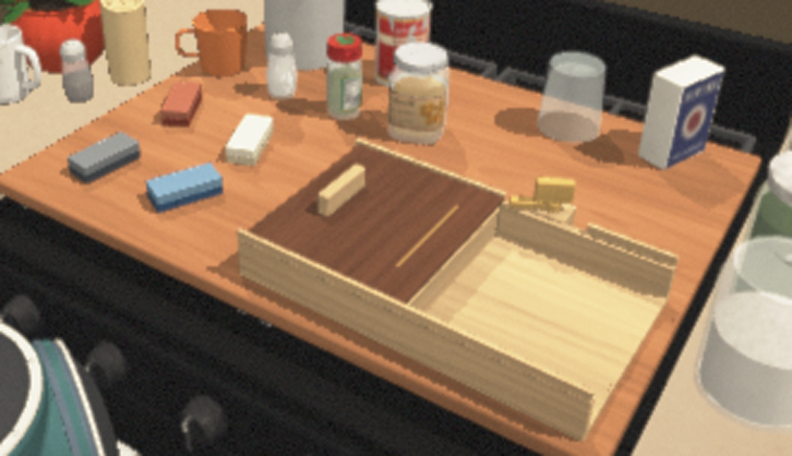

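The crop shows the case with its pocket half and cover at the +y end, yawed by about −5°. The catch is on the far side and the jars stand beyond it. I'll take a wrist view from above.

move_arm --deltas '[[[0,0,-0.05,0,0,0,1],[-0.397,-0.393,-0.107,0,0,-26,1],[-0.397,-0.393,-0.107,0,0,-26,1],[-0.397,-0.393,-0.107,0,0,-26,1],[-0.397,-0.393,-0.107,0,0,-26,1],[-0.397,-0.393,-0.107,0,0,-26,1],[-0.397,-0.393,-0.107,0,0,-26,1],[-0.397,-0.393,-0.107,0,0,-26,1],[-0.397,-0.393,-0.107,0,0,-26,1],[-0.397,-0.393,-0.107,0,0,-26,1],[-0.397,-0.393,-0.107,0,0,-26,1],[-0.397,-0.393,-0.107,0,0,-26,1],[-0.397,-0.393,-0.107,0,0,-26,1],[-0.397,-0.393,-0.107,0,0,-26,1],[-0.397,-0.393,-0.107,0,0,-26,1],[-0.397,-0.393,-0.107,0,0,-26,1],[-0.397,-0.393,-0.107,0,0,-26,1],[-0.397,-0.393,-0.107,0,0,-26,1],[-0.397,-0.393,-0.107,0,0,-26,1],[-0.397,-0.393,-0.107,0,0,-26,1]]]'

```text
t: 2.15
position: [480.2, 81.1, 350.6]
eef_rot: [-0.002, 1.0, 0.0, 0.0]
force: [0.7, -0.0, -0.2]
gripper_width: 1.0
grasp_force: 0.0
```

```bash
cat >> h.py <<'E'
def plan(x,y,z,phi):
    "tool-frame delta to a tool-down pose; phi = heading of tool x in deg (mod 180, nearest)"
    s=ctrl.sense(); M=R.from_quat(s['eef_rot']).as_matrix()
    d=M.T@(np.array([x,y,z])-s['position'])
    cur=np.degrees(np.arctan2(M[1,0],M[0,0])); w=(phi-cur+90)%180-90
    c,sn=np.cos(np.radians(cur+w)),np.sin(np.radians(cur+w))
    T=np.array([[c,sn,0],[sn,-c,0],[0,0,-1.]])
    v=R.from_matrix(M.T@T).as_rotvec(degrees=True)
    print('delta m',(d/1000).round(4),'rot',v.round(2),'cur',cur.round(2))
def st():
    s=ctrl.sense(); print(round(s['t'],1),s['position'].round(1),'phi',R.from_quat(s['eef_rot']).as_euler('ZYX',degrees=True).round(2),'q',s['joint_pos'].round(2),'F',s['force'].round(1),'w',round(s['gripper_width'],3),round(s['grasp_force'],1))
E
python3 -c "
from h import *
st();shot('wrist','w1');st()"
```

```text
2.1 [480.2  81.1 350.6] phi [-179.8    0.   180. ] q [ 0.12 -0.3   1.66  0.    1.78 -1.46] F [ 0.7 -0.  -0.2] w 1.0 0.0
2.2 [480.2  81.1 350.6] phi [-179.81   -0.    180.  ] q [ 0.11 -0.3   1.66  0.    1.78 -1.46] F [-0.   0.1  0.2] w 0.999 0.0
```

View pics/w1.png

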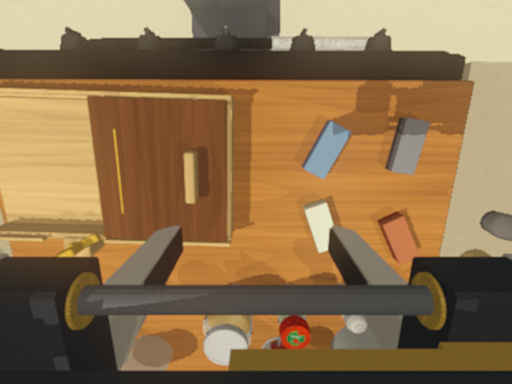

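The wrist view shows the cover with its bar at (191,177), end-wall corners near (231,95) and (231,243), and the catch at (78,247). The stones are at blue (327,150), grey (408,146), cream (320,225) and red (398,237). I'll measure all of them.

```bash
python3 - <<'E'
from h import *
im,p=load('w1'); hsv=cv2.cvtColor(im.copy(),cv2.COLOR_RGB2HSV)
for n,(u,v) in dict(b=(327,148),g=(406,140),c=(318,218),r=(397,233)).items():
    c=im[v-2:v+3,u-2:u+3].reshape(-1,3).mean(0); 
    m=(np.abs(im.astype(float)-c).max(2)<22).astype(np.uint8)
    k,l,s,_=cv2.connectedComponentsWithStats(m); m=(l==l[v,u]).astype(np.uint8)
    ct=max(cv2.findContours(m,0,1)[0],key=cv2.contourArea)
    P=toplane(p,ct.reshape(-1,2),69)[:,:2].astype(np.float32)
    (ce,wh,a)=cv2.minAreaRect(P); bx=cv2.boxPoints((ce,wh,a)); e=[bx[1]-bx[0],bx[2]-bx[1]]; e=max(e,key=np.linalg.norm)
    print(n,c.round(),np.round(ce,1),np.round(wh,1),'long axis',round(np.degrees(np.arctan2(e[1],e[0]))%180,1), proj(p,[[*ce,69]]).round())
big=cv2.resize(im[70:280,0:260],None,fx=3,fy=2.8,interpolation=cv2.INTER_CUBIC)
cv2.imwrite('pics/c1.png',big[:,:,::-1])
E
```

```text
b [142. 166. 178.] [455.1 186.1] [34.8 77.6] long axis 153.1 [[327. 151.]]
g [151. 146. 138.] [458.2 307.3] [35.1 60.1] long axis 171.3 [[408. 153.]]
c [232. 230. 199.] [579.2 188. ] [77.8 34.4] long axis 19.7 [[322. 228.]]
r [202. 125.  79.] [520.1 156.7] [320.2 454.2] long axis 90.2 [[305. 193.]]
```

View pics/c1.png

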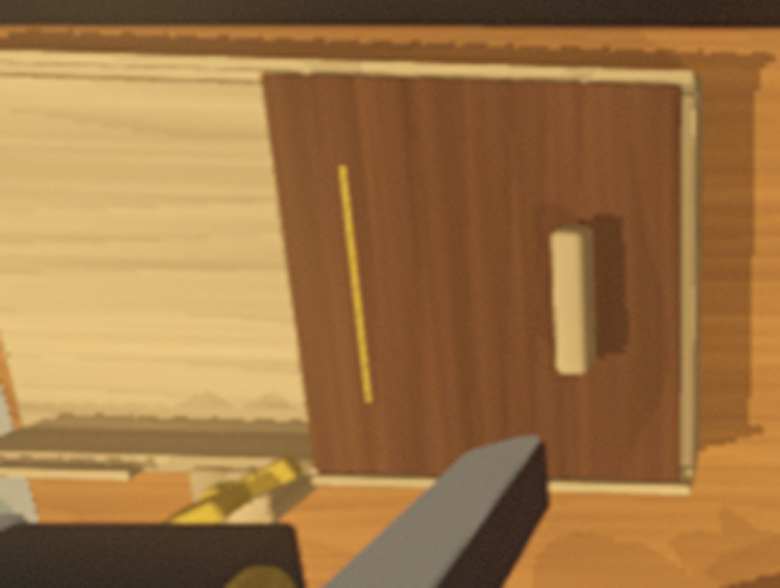

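The crop gives the wall ends at full-image (231.7,95.5) and (230,245), the bar top centre near (190.5,177.5), and the catch grip towards (70,252), partly hidden.

```bash
python3 - <<'E'
from h import *
im,p=load('w1')
f=lambda a:np.c_[np.array(a)[:,0]/3,np.array(a)[:,1]/2.8+70]
C=toplane(p,f([(695,68),(690,492),(0,50)]),102)[:,:2]; print('corners',C.round(1))
e=C[1]-C[0]; print(np.linalg.norm(e),'yaw',np.degrees(np.arctan2(e[1],e[0])), np.degrees(np.arctan2(*(C[0]-C[2])))*-1)
B=toplane(p,f([(551,232),(589,230),(588,376),(555,374)]),124)[:,:2];print('bar',B.round(1),B.mean(0).round(1))
print('catch',toplane(p,f([(290,468),(225,495),(180,520)]),103)[:,:2].round(1))
E
```

```text
corners [[ 378.5   49. ]
 [ 594.4   42.2]
 [ 371.7 -250.1]]
216.01336702782646 yaw -1.7907285228825027 -1.3145384101996982
bar [[451.7 -12.9]
 [450.7   3.6]
 [521.7  -0.7]
 [520.7 -15.7]] [486.2  -6.4]
catch [[ 580.6 -156.4]
 [ 596.6 -191.5]
 [ 611.6 -217. ]]
```

```bash
python3 -c "
from h import *
plan(601,-194,260,119)"
```

```text
delta m [-0.1199 -0.2754  0.0906] rot [ 0.   -0.   61.19] cur -179.81
```

move_arm --deltas '[[[-0.12,-0.275,0.09,0,0,61,0.3],[-0.12,-0.275,0.09,0,0,61,0.3],[-0.12,-0.275,0.09,0,0,61,0.3],[-0.12,-0.275,0.09,0,0,61,0.3],[-0.12,-0.275,0.09,0,0,61,0.3],[-0.12,-0.275,0.09,0,0,61,0.3],[-0.12,-0.275,0.09,0,0,61,0.3],[-0.12,-0.275,0.09,0,0,61,0.3],[-0.12,-0.275,0.09,0,0,61,0.3],[-0.12,-0.275,0.09,0,0,61,0.3],[-0.12,-0.275,0.09,0,0,61,0.3]]]'

```text
t: 3.3
position: [601.0, -192.8, 261.5]
eef_rot: [0.505, 0.863, 0.0, 0.001]
force: [-0.7, 0.0, 0.2]
gripper_width: 0.305
grasp_force: 0.0
```

```bash
python3 -c "
from h import *
st();im,p=shot('wrist','w2');st();print(proj(p,[[601,-194,115],[601,-194,102]]))
a=cv2.imread('pics/w2.png')[60:330,120:400]; b=cv2.imread('pics/scene0.png')[195:275,310:410]
cv2.imwrite('pics/c2.png',np.hstack([cv2.resize(a,(430,415),interpolation=2),cv2.resize(b,(370,415),interpolation=2)]))"
```

```text
3.3 [ 601.  -192.8  261.5] phi [1.1935e+02 5.0000e-02 1.7995e+02] q [-0.35  0.02  1.52  0.    1.61 -0.86] F [-0.7  0.   0.2] w 0.305 0.0
3.4 [ 601.  -192.9  261.4] phi [1.1932e+02 5.0000e-02 1.7996e+02] q [-0.35  0.02  1.52  0.    1.61 -0.86] F [ 0.2 -0.9  1.3] w 0.301 0.0
[[255.97782268 189.74955874]
 [255.93107131 186.65380513]]
```

View pics/c2.png

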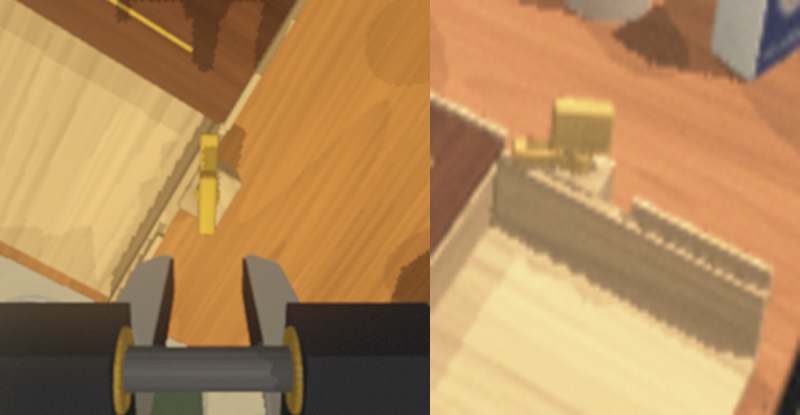

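The catch points along tool x, as assumed, with its axis near full pixel (255,192) against a predicted (256,190). Now its height, from the scene view.

```bash
python3 -c "
from h import *
im,p=load('scene0')
for z in (95,105,115,125,135): print(z,proj(p,[[600,-195,z]]).round(1))
plan(600.5,-195,130,119.5)"
```

```text
95 [[349.6 226.4]]
105 [[350.1 223.1]]
115 [[350.6 219.8]]
125 [[351.1 216.5]]
135 [[351.6 213.1]]
delta m [-0.0015 -0.0016  0.1314] rot [ 0.04  0.05 -0.18] cur 119.32
```

move_arm --deltas '[[[-0.001,-0.002,0.06,0,0,0,0.32],[-0.001,-0.002,0.1,0,0,0,0.32],[-0.001,-0.002,0.128,0,0,0,0.32],[-0.001,-0.002,0.128,0,0,0,0.32],[-0.001,-0.002,0.128,0,0,0,0],[-0.001,-0.002,0.128,0,0,0,0],[-0.001,-0.002,0.128,0,0,0,0],[-0.001,-0.002,0.128,0,0,0,0],[-0.001,-0.002,0.128,0,0,0,0]]]'

```text
t: 4.25
position: [601.5, -195.3, 135.4]
eef_rot: [0.506, 0.862, 0.001, 0.002]
force: [7.6, 4.1, 3.3]
gripper_width: 0.126
grasp_force: 30.0
```

move_arm --deltas '[[[0,0,0,0,0,8,0],[0,0,0,0,0,16,0],[0,0,0,0,0,24,0],[0,0,0,0,0,32,0],[0,0,0,0,0,40,0],[0,0,0,0,0,48,0],[0,0,0,0,0,56,0],[0,0,0,0,0,64,0],[0,0,0,0,0,72,0],[0,0,0,0,0,77,0],[0,0,0,0,0,80,0],[0,0,0,0,0,80,0]]]'

```text
t: 5.45
position: [599.9, -194.9, 135.3]
eef_rot: [0.942, 0.335, 0.001, -0.0]
force: [-9.2, 9.0, 11.5]
gripper_width: 0.126
grasp_force: 30.0
```

```bash
python3 -c "
from h import *
st(); print(ctrl.sense()['torque'])"
```

```text
5.5 [ 599.9 -194.9  135.3] phi [ 3.909e+01 -7.000e-02  1.800e+02] q [-0.36  0.07  1.67  0.    1.4   0.53] F [-9.2  9.  11.5] w 0.126 30.0
[ 1.5621307   1.97692949 -0.03490409]
```

move_arm --deltas '[[[0,0,0,0,0,0,0.35],[0,0,0,0,0,0,0.35],[0,0,-0.03,0,0,0,0.35],[0,0,-0.06,0,0,0,0.35],[0.03,-0.219,-0.06,0,0,40.5,0.35],[0.03,-0.219,-0.06,0,0,40.5,0.35],[0.03,-0.219,-0.06,0,0,40.5,0.35],[0.03,-0.219,-0.06,0,0,40.5,0.35],[0.03,-0.219,-0.06,0,0,40.5,0.35],[0.03,-0.219,-0.06,0,0,40.5,0.35],[0.03,-0.219,-0.06,0,0,40.5,0.35],[0.03,-0.219,-0.03,0,0,40.5,0.35],[0.03,-0.219,0.006,0,0,40.5,0.35],[0.03,-0.219,0.006,0,0,40.5,0.35],[0.03,-0.219,0.006,0,0,40.5,0],[0.03,-0.219,0.006,0,0,40.5,0],[0.03,-0.219,0.006,0,0,40.5,0],[0.03,-0.219,0.006,0,0,40.5,0],[0.03,-0.219,0.006,0,0,40.5,0]]]'

```text
t: 7.35
position: [484.9, -7.1, 126.7]
eef_rot: [1.0, -0.012, 0.0, 0.0]
force: [3.2, -0.9, -1.4]
gripper_width: 0.15
grasp_force: 30.0
```

```bash
python3 -c "
from h import *
st()"
```

```text
7.3 [484.9  -7.1 126.7] phi [-1.3300e+00 -3.0000e-02  1.7998e+02] q [-0.07 -0.25  1.98 -0.    1.41  1.53] F [ 3.2 -0.9 -1.4] w 0.15 30.0
```

move_arm --deltas '[[[0,0.02,0,0,0,0,0],[0,0.05,0,0,0,0,0],[0,0.08,0,0,0,0,0],[0,0.11,0,0,0,0,0],[0,0.14,0,0,0,0,0],[0,0.165,0,0,0,0,0],[0,0.179,0,0,0,0,0],[0,0.179,0,0,0,0,0],[0,0.179,0,0,0,0,0]]]'

```text
t: 8.25
position: [480.3, -184.7, 126.6]
eef_rot: [1.0, -0.012, -0.001, -0.001]
force: [-4.9, 9.4, 4.2]
gripper_width: 0.148
grasp_force: 30.0
```

```bash
python3 -c "
from h import *
st()"
```

```text
8.2 [ 480.3 -184.7  126.6] phi [-1.3300e+00  7.0000e-02 -1.7983e+02] q [-0.42 -0.18  1.92  0.    1.4   1.18] F [-4.9  9.4  4.2] w 0.148 30.0
```

move_arm --deltas '[[[0,0,0,0,0,0,0.35],[0,0,0,0,0,0,0.35],[0,0,-0.05,0,0,0,0.5],[0.043,-0.316,-0.203,0,0,0,0.99],[0.043,-0.316,-0.203,0,0,0,0.99],[0.043,-0.316,-0.203,0,0,0,0.99],[0.043,-0.316,-0.203,0,0,0,0.99],[0.043,-0.316,-0.203,0,0,0,0.99],[0.043,-0.316,-0.203,0,0,0,0.99],[0.043,-0.316,-0.203,0,0,0,0.99],[0.043,-0.316,-0.203,0,0,0,0.99],[0.043,-0.316,-0.203,0,0,0,0.99],[0.043,-0.316,-0.203,0,0,0,0.99]]]'

```text
t: 9.55
position: [530.7, 128.5, 328.9]
eef_rot: [1.0, -0.012, -0.0, 0.0]
force: [-0.2, -0.3, 0.2]
gripper_width: 0.992
grasp_force: 0.0
```

```bash
python3 -c "
from h import *
st();im,p=shot('wrist','w3');st();
cv2.imwrite('pics/w3b.png',cv2.resize(im,(800,600),interpolation=2)[:,:,::-1])"
```

```text
9.6 [530.7 128.5 328.9] phi [-1.3400e+00  5.0000e-02  1.7997e+02] q [ 0.19 -0.17  1.59 -0.    1.73  1.79] F [-0.2 -0.3  0.2] w 0.992 0.0
9.6 [530.7 128.1 328.9] phi [-1.3800e+00  5.0000e-02  1.7997e+02] q [ 0.19 -0.17  1.59 -0.    1.73  1.79] F [-0.8 -0.8  0.2] w 0.993 0.0
```

View pics/w3b.png

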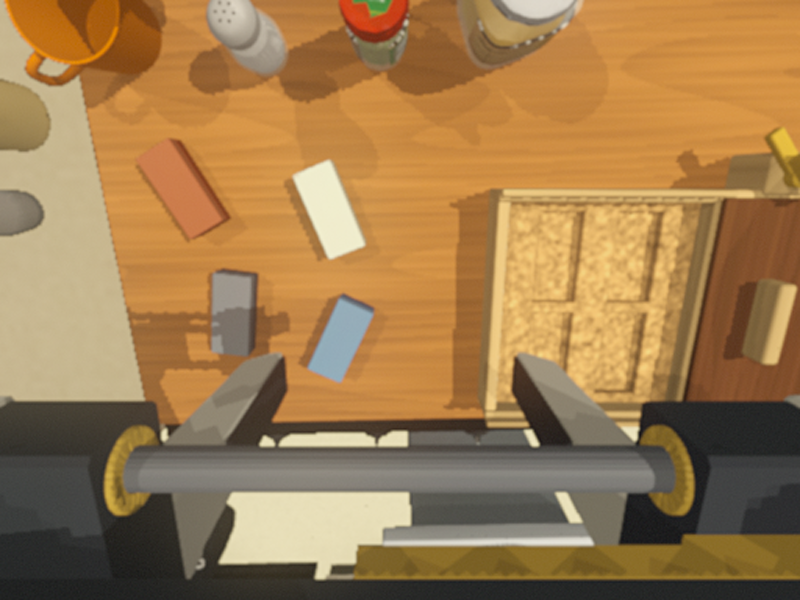

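The view shows all pockets clear, with the cover back. At 800x600 the stones are red (183,188), cream (328,209), grey (233,312) and blue (340,338), and the pocket crosspiece is near (577,300). I'll measure the top faces.

```bash
cat >> h.py <<'E'
def top(im,p,u,v,z=69,tol=14):
    f=cv2.bilateralFilter(np.ascontiguousarray(im),7,30,5); m=np.zeros((im.shape[0]+2,im.shape[1]+2),np.uint8)
    cv2.floodFill(f,m,(int(u),int(v)),0,(tol,)*3,(tol,)*3,4|cv2.FLOODFILL_FIXED_RANGE|cv2.FLOODFILL_MASK_ONLY|(255<<8))
    m=cv2.morphologyEx(m[1:-1,1:-1],cv2.MORPH_OPEN,np.ones((5,5)))
    ct=max(cv2.findContours(m,0,1)[0],key=cv2.contourArea)
    ce,wh,a=cv2.minAreaRect(toplane(p,ct.reshape(-1,2),z)[:,:2].astype(np.float32))
    bx=cv2.boxPoints((ce,wh,a)); e=max([bx[1]-bx[0],bx[2]-bx[1]],key=np.linalg.norm)
    return np.round(ce,1),np.round(wh,1),round(np.degrees(np.arctan2(e[1],e[0]))%180,1)
E
python3 - <<'E'
from h import *
im,p=load('w3')
for n,u,v in(('r',183,188),('c',328,209),('g',230,300),('b',338,340)):
  for t in (12,20,28): print(n,top(im,p,u/1.5625,v/1.5625,tol=t))
# insert top z=71: partition crossing; case wall corners z=102/89
print('cross',toplane(p,np.array([(563,302),(577,301)])/1.5625,71).round(1))
print('wall +y ends near/far',toplane(p,np.array([(487,191)])/1.5625,102).round(1))
def W(x,y,z,o=(483.6,-50.8),a=-1.5):
    a=np.radians(a); return [o[0]+x*np.cos(a)-y*np.sin(a),o[1]+x*np.sin(a)+y*np.cos(a),z]
q=[W(108,96,102),W(-108,96,102)]
for x,y in((-47,35),(47,35),(-47,-35),(47,-35)):
  q+=[W(x+sx*42,y+sy*20,71) for sx,sy in((-1,-1),(1,-1),(1,1),(-1,1))]
uv=proj(p,q); print((uv[:2]*1.5625).round())
b=cv2.resize(im,None,fx=4,fy=4,interpolation=2)[:,:,::-1].copy()
for i in range(4): cv2.polylines(b,[np.int32(uv[2+4*i:6+4*i]*4)],True,(0,0,255),1)
for u in uv[:2]: cv2.circle(b,tuple(np.int32(u*4)),4,(255,0,0),-1)
cv2.imwrite('pics/c3.png',b[440:1040,1180:1980])
E
```

```text
r (array([608.4, 322.5]), array([97.6, 39.8]), np.float32(33.0))
r (array([554. ,  86.3]), array([602.9, 370.3]), np.float32(88.7))
r (array([553.2,  86.3]), array([603.4, 372.1]), np.float32(88.7))
c (array([579.3, 187.8]), array([78.2, 34.4]), np.float32(19.9))
c (array([579.5, 187.8]), array([78.7, 35.1]), np.float32(20.2))
c (array([579.5, 187.7]), array([79.1, 35.4]), np.float32(19.9))
g (array([505.7, 285. ]), array([33.8, 35. ]), np.float32(173.3))
g (array([504.9, 284.2]), array([34.8, 37.6]), np.float32(172.0))
g (array([505. , 284.1]), array([34.9, 37.8]), np.float32(172.0))
b (array([455.3, 185.9]), array([34.4, 78. ]), np.float32(153.2))
b (array([455.4, 186. ]), array([34.7, 78.9]), np.float32(153.0))
b (array([455.4, 186.1]), array([35.2, 79.3]), np.float32(153.1))
cross [[490.2 -26.2  71. ]
 [490.9 -39.2  71. ]]
wall +y ends near/far [[593.8  54.2 102. ]]
[[502. 190.]
 [486. 427.]]
```

View pics/c3.png

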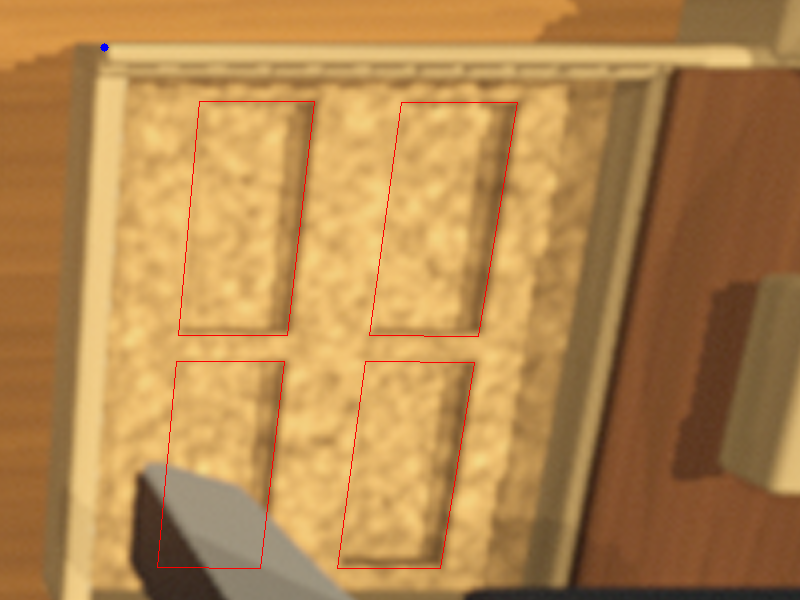

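The pocket outlines drawn from my case pose (483.6, −50.8, −1.5°) match the picture. I'll pick the blue stone first.

move_arm --deltas '[[[-0.077,-0.056,0.12,0,0,25.5,0.65],[-0.077,-0.056,0.12,0,0,25.5,0.65],[-0.077,-0.056,0.12,0,0,25.5,0.65],[-0.077,-0.056,0.16,0,0,25.5,0.65],[-0.077,-0.056,0.2,0,0,25.5,0.65],[-0.077,-0.056,0.23,0,0,25.5,0.65],[-0.077,-0.056,0.246,0,0,25.5,0.65],[-0.077,-0.056,0.246,0,0,25.5,0.65],[-0.077,-0.056,0.246,0,0,25.5,0.65],[-0.077,-0.056,0.246,0,0,25.5,0],[-0.077,-0.056,0.246,0,0,25.5,0],[-0.077,-0.056,0.246,0,0,25.5,0],[-0.077,-0.056,0.246,0,0,25.5,0],[-0.077,-0.056,0.246,0,0,25.5,0]]]'

```text
t: 11.0
position: [455.5, 187.0, 84.3]
eef_rot: [0.973, -0.232, 0.0, -0.0]
force: [-0.7, -0.5, 6.3]
gripper_width: 0.386
grasp_force: 30.0
```

```bash
cat >> h.py <<'E'
def W(x,y,z,o=(483.6,-50.8),a=-1.5):
    a=np.radians(a); return [o[0]+x*np.cos(a)-y*np.sin(a),o[1]+x*np.sin(a)+y*np.cos(a),z]
E
python3 -c "
from h import *
st(); plan(*W(-47,-35,99),-1.5)
im,p=load('w3')
G=toplane(p,np.array([(213,277),(257,277),(250,354),(211,351)])/1.5625,69)[:,:2];print(G.round(1),G.mean(0))
G=toplane(p,np.array([(138,158),(174,139),(228,217),(192,238)])/1.5625,69)[:,:2];print(G.round(1),G.mean(0))"
```

```text
11.0 [455.5 187.   84.3] phi [-2.6820e+01 -3.0000e-02 -1.7997e+02] q [ 0.34 -0.2   2.01 -0.    1.33  2.38] F [-0.7 -0.5  6.3] w 0.386 30.0
delta m [ 0.1049  0.2512 -0.0148] rot [ -0.03  -0.04 -25.32] cur -26.82
[[521.5 298.9]
 [520.5 258.2]
 [444.2 273.7]
 [448.2 311.2]] [483.57783697 285.49934093]
[[627.3 348.8]
 [641.9 315.3]
 [575.7 277.9]
 [557.8 312.9]] [600.65734507 313.73576356]
```

move_arm --deltas '[[[0,0,-0.03,0,0,0,0],[0,0,-0.066,0,0,0,0],[0.105,0.251,-0.066,0,0,-25.3,0],[0.105,0.251,-0.066,0,0,-25.3,0],[0.105,0.251,-0.066,0,0,-25.3,0],[0.105,0.251,-0.066,0,0,-25.3,0],[0.105,0.251,-0.066,0,0,-25.3,0],[0.105,0.251,-0.066,0,0,-25.3,0],[0.105,0.251,-0.066,0,0,-25.3,0],[0.105,0.251,-0.066,0,0,-25.3,0],[0.105,0.251,-0.066,0,0,-25.3,0]]]'

```text
t: 12.1
position: [435.6, -83.8, 149.5]
eef_rot: [1.0, -0.013, -0.0, -0.0]
force: [0.8, 0.2, -1.9]
gripper_width: 0.381
grasp_force: 30.0
```

```bash
python3 -c "
from h import *
st(); plan(*W(-47,-35,99),-1.5); im,p=shot('wrist','w4')
b=im
im,p=shot('scene','s4')
cv2.imwrite('pics/c4.png',np.hstack([cv2.resize(b,(480,360)),cv2.resize(im[150:330,170:350],(320,360))])[:,:,::-1])"
```

```text
12.1 [435.6 -83.8 149.5] phi [-1.5000e+00  2.0000e-02 -1.7998e+02] q [-0.25 -0.37  2.04  0.    1.48  1.35] F [ 0.8  0.2 -1.9] w 0.381 30.0
delta m [0.0001 0.0007 0.0505] rot [-0.02  0.02  0.  ] cur -1.5
```

View pics/c4.png

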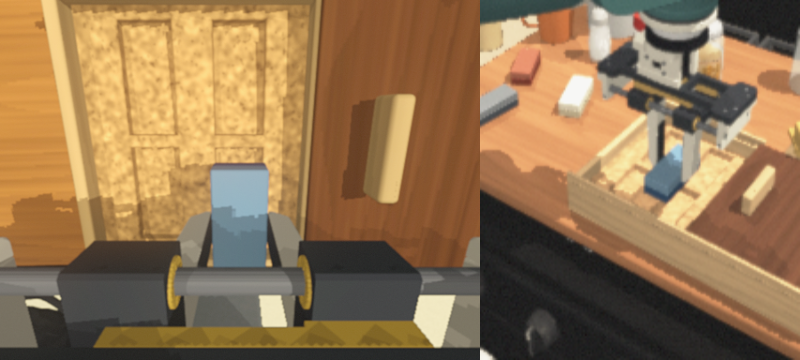

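The stone is held level and square over pocket 2, and its +x top edge is at about row 168 of the left half. I'll check the offset along its length.

```bash
python3 -c "
from h import *
im,p=load('w4'); s=ctrl.sense()
z=69+(149.5-84.3)
q=toplane(p,np.array([(211,168),(268,168),(212,164.5),(267,164.5)])/0.9375,z)[:,:2]; print(q.round(1), (q-s['position'][:2]).round(1))"
```

```text
[[ 476.   -69.2]
 [ 475.1 -103.6]
 [ 478.1  -69.9]
 [ 477.3 -102.9]] [[ 40.3  14.3]
 [ 39.4 -20.1]
 [ 42.4  13.6]
 [ 41.5 -19.5]]
```

move_arm --deltas '[[[0,0,0.02,0,0,0,0],[0,0.0005,0.034,0,0,0,0],[0,0.0005,0.038,0,0,0,0],[0,0.0005,0.041,0,0,0,0],[0,0.0005,0.043,0,0,0,0],[0,0.0005,0.043,0,0,0,0]]]'

```text
t: 12.8
position: [435.7, -85.0, 106.9]
eef_rot: [1.0, -0.013, 0.0, 0.0]
force: [0.7, 0.2, -1.9]
gripper_width: 0.383
grasp_force: 30.0
```

```bash
python3 -c "
from h import *
st(); im,p=shot('wrist','w5'); cv2.imwrite('pics/c5.png',cv2.resize(im[60:320,100:400],(700,600),interpolation=2)[:,:,::-1])"
```

```text
12.8 [435.7 -85.  106.9] phi [-1.5200e+00 -2.0000e-02  1.7999e+02] q [-0.25 -0.34  2.08 -0.    1.4   1.35] F [ 0.7  0.2 -1.9] w 0.383 30.0
```

move_arm --deltas '[[[0,0,0.003,0,0,0,0],[0,0,0.0055,0,0,0,0],[0,0,0.0065,0,0,0,0],[0,0,0.0065,0,0,0,0.5],[0,0,0.0065,0,0,0,0.53],[0,0,0.0065,0,0,0,0.53],[0,0,-0.03,0,0,0,0.53],[0,0,-0.093,0,0,0,0.65],[0.136,-0.276,-0.093,0,0,-21.5,0.65],[0.136,-0.276,-0.093,0,0,-21.5,0.65],[0.136,-0.276,-0.093,0,0,-21.5,0.65],[0.136,-0.276,-0.093,0,0,-21.5,0.65],[0.136,-0.276,-0.093,0,0,-21.5,0.65],[0.136,-0.276,-0.093,0,0,-21.5,0.65],[0.136,-0.276,-0.093,0,0,-21.5,0.65],[0.136,-0.276,-0.093,0,0,-21.5,0.65],[0.136,-0.276,-0.093,0,0,-21.5,0.65]]]'

```text
t: 14.55
position: [578.6, 186.5, 199.4]
eef_rot: [0.985, 0.173, -0.0, 0.0]
force: [0.6, -0.1, -0.2]
gripper_width: 0.649
grasp_force: 0.0
```

```bash
python3 -c "
from h import *
st(); im,p=shot('wrist','w6'); u=proj(p,[[579.4,187.8,69]])[0]; print(u,im.shape)
for t in(12,20): r=top(im,p,*u,tol=t); print(r); plan(*r[0],83,r[2])
b=im; im,p=shot('scene','s6')
cv2.imwrite('pics/c6.png',np.hstack([cv2.resize(b,(400,300)),cv2.resize(im[160:310,160:360],(400,300),interpolation=2)])[:,:,::-1])"
```

```text
14.6 [578.6 186.5 199.4] phi [1.9960e+01 4.0000e-02 1.7999e+02] q [ 0.27 -0.01  1.65 -0.    1.51  1.49] F [ 0.6 -0.1 -0.2] w 0.649 0.0
[253.29211803 190.93068784] (384, 512, 3)
(array([579.3, 188.1]), array([77.1, 34.3]), np.float32(19.9))
delta m [ 0.0014 -0.0016  0.1167] rot [0.01 0.01 0.03] cur 19.93
(array([579.3, 188.1]), array([77.2, 34.6]), np.float32(20.0))
delta m [ 0.0014 -0.0016  0.1167] rot [ 0.01  0.01 -0.07] cur 19.93
```

View pics/c6.png

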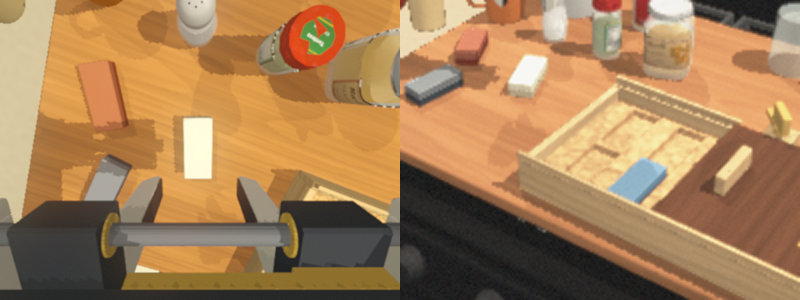

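Blue lies flat in pocket 2. The cream stone is where I expected it, so I'll pick it and carry it to above pocket 3.

move_arm --deltas '[[[0.001,-0.002,0.04,0,0,0,0.65],[0.001,-0.002,0.08,0,0,0,0.65],[0.001,-0.002,0.105,0,0,0,0.65],[0.001,-0.002,0.116,0,0,0,0.65],[0.001,-0.002,0.116,0,0,0,0.65],[0.001,-0.002,0.116,0,0,0,0],[0.001,-0.002,0.116,0,0,0,0],[0.001,-0.002,0.116,0,0,0,0],[0.001,-0.002,0.116,0,0,0,0],[0.001,-0.002,0.09,0,0,0,0],[0.001,-0.002,0.05,0,0,0,0],[-0.139,0.24,0.049,0,0,21.4,0],[-0.139,0.24,0.049,0,0,21.4,0],[-0.139,0.24,0.049,0,0,21.4,0],[-0.139,0.24,0.049,0,0,21.4,0],[-0.139,0.24,0.049,0,0,21.4,0],[-0.139,0.24,0.049,0,0,21.4,0],[-0.139,0.24,0.049,0,0,21.4,0],[-0.139,0.24,0.049,0,0,21.4,0]]]'

```text
t: 16.55
position: [530.1, -86.2, 150.7]
eef_rot: [1.0, -0.013, 0.0, -0.0]
force: [0.0, -0.1, -3.6]
gripper_width: 0.379
grasp_force: 30.0
```

```bash
cat >> h.py <<'E'
def held(name,z):
    "outline of the stone in the fingers, TCP-relative (tool x,y), from its bright top face at height z"
    s=ctrl.sense(); im,p=shot('wrist',name); M=R.from_quat(s['eef_rot']).as_matrix()
    X=s['position']+M@np.array([25,0,0]); X[2]=z; u=proj(p,[X])[0]; r=top(im,p,*u,z=z,tol=20)
    print('seed',u.round(),r,im[int(u[1]),int(u[0])]); x0=M[:2,:2].T@(np.array(r[0])-s['position'][:2]); print('tool xy of visible centre',x0.round(1))
E
python3 -c "
from h import *
st(); plan(*W(47,-35,107),-1.5); held('w7',135)"
```

```text
16.6 [530.1 -86.2 150.7] phi [  -1.51   -0.   -179.99] q [-0.21 -0.15  1.85  0.    1.44  1.39] F [ 0.  -0.1 -3.6] w 0.379 30.0
delta m [-0.0004  0.0009  0.0437] rot [-0.01 -0.   -0.01] cur -1.51
seed [253. 204.] (array([553.6, -88.2]), array([34.7, 30.7]), np.float32(88.5)) [255 255 223]
tool xy of visible centre [23.5  1.4]
```

move_arm --deltas '[[[0,0.001,0.02,0,0,0,0],[0,0.001,0.034,0,0,0,0],[0,0.001,0.038,0,0,0,0],[0,0.001,0.042,0,0,0,0],[0,0.001,0.044,0,0,0,0],[0,0.001,0.044,0,0,0,0]]]'

```text
t: 17.2
position: [530.3, -86.7, 106.8]
eef_rot: [1.0, -0.012, 0.0, 0.0]
force: [-0.4, -0.1, -1.7]
gripper_width: 0.379
grasp_force: 30.0
```

```bash
python3 -c "
from h import *
st(); plan(484,285.5,200,-8)"
```

```text
17.2 [530.3 -86.7 106.8] phi [-1.41e+00 -1.00e-02  1.80e+02] q [-0.21 -0.11  1.9   0.    1.36  1.39] F [-0.4 -0.1 -1.7] w 0.379 30.0
delta m [-0.0555 -0.3709 -0.0932] rot [ 0.   -0.01  6.59] cur -1.41
```

No contact, so it is in the pocket. I'll lower it, release, and go above the grey stone.

move_arm --deltas '[[[0,0,0.003,0,0,0,0],[0,0,0.0055,0,0,0,0],[0,0,0.0065,0,0,0,0],[0,0,0.0065,0,0,0,0.5],[0,0,0.0065,0,0,0,0.53],[0,0,0.0065,0,0,0,0.53],[0,0,-0.03,0,0,0,0.53],[0,0,-0.093,0,0,0,0.65],[-0.055,-0.371,-0.093,0,0,6.6,0.65],[-0.055,-0.371,-0.093,0,0,6.6,0.65],[-0.055,-0.371,-0.093,0,0,6.6,0.65],[-0.055,-0.371,-0.093,0,0,6.6,0.65],[-0.055,-0.371,-0.093,0,0,6.6,0.65],[-0.055,-0.371,-0.093,0,0,6.6,0.65],[-0.055,-0.371,-0.093,0,0,6.6,0.65],[-0.055,-0.371,-0.093,0,0,6.6,0.65],[-0.055,-0.371,-0.093,0,0,6.6,0.65],[-0.055,-0.371,-0.093,0,0,6.6,0.65],[-0.055,-0.371,-0.093,0,0,6.6,0.65]]]'

```text
t: 19.1
position: [484.6, 284.7, 199.6]
eef_rot: [0.998, -0.07, 0.0, 0.0]
force: [0.7, -0.4, 0.6]
gripper_width: 0.65
grasp_force: 0.0
```

```bash
python3 -c "
from h import *
st(); im,p=shot('wrist','w8'); u=proj(p,[[484,285.5,69]])[0]; print(u,im[int(u[1]),int(u[0])])
for t in(12,20,28): r=top(im,p,*u,tol=t); print(r); plan(*r[0],83,r[2])
b=im; im,p=shot('scene','s8')
cv2.imwrite('pics/c8.png',np.hstack([cv2.resize(b,(400,300)),cv2.resize(im[160:310,160:360],(400,300),interpolation=2)])[:,:,::-1])"
```

```text
19.1 [484.6 284.7 199.6] phi [ -8.07  -0.   179.99] q [ 0.49 -0.12  1.74 -0.    1.51  2.2 ] F [ 0.7 -0.4  0.6] w 0.65 0.0
[252.90504245 193.4467793 ] [162 155 148]
(array([483.9, 288.3]), array([34.4, 77.9]), np.float32(171.4))
delta m [-0.0014 -0.0036  0.1166] rot [ 0.01 -0.    0.51] cur -8.09
(array([483.9, 288.1]), array([34.8, 78.2]), np.float32(171.0))
delta m [-0.0013 -0.0034  0.1166] rot [ 0.01 -0.    0.91] cur -8.09
(array([484.3, 287.8]), array([35.1, 79.1]), np.float32(170.9))
delta m [-0.0009 -0.0032  0.1166] rot [ 0.01 -0.    1.01] cur -8.09
```

View pics/c8.png

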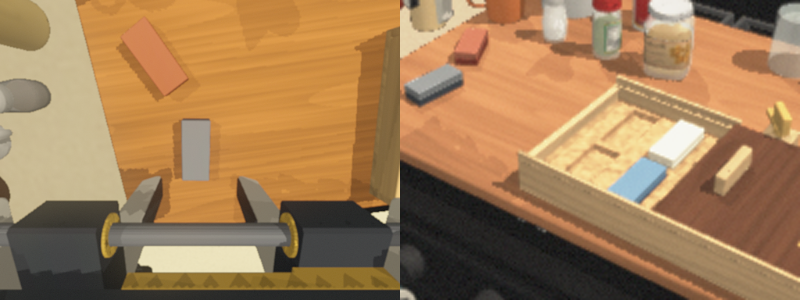

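move_arm --deltas '[[[-0.001,-0.0035,0.04,0,0,0.8,0.65],[-0.001,-0.0035,0.08,0,0,0.8,0.65],[-0.001,-0.0035,0.105,0,0,0.8,0.65],[-0.001,-0.0035,0.116,0,0,0.8,0.65],[-0.001,-0.0035,0.116,0,0,0.8,0.65],[-0.001,-0.0035,0.116,0,0,0.8,0],[-0.001,-0.0035,0.116,0,0,0.8,0],[-0.001,-0.0035,0.116,0,0,0.8,0],[-0.001,-0.0035,0.116,0,0,0.8,0],[-0.001,-0.0035,0.09,0,0,0.8,0],[-0.001,-0.0035,0.05,0,0,0.8,0],[-0.005,0.303,0.049,0,0,-6.6,0],[-0.005,0.303,0.049,0,0,-6.6,0],[-0.005,0.303,0.049,0,0,-6.6,0],[-0.005,0.303,0.049,0,0,-6.6,0],[-0.005,0.303,0.049,0,0,-6.6,0],[-0.005,0.303,0.049,0,0,-6.6,0],[-0.005,0.303,0.049,0,0,-6.6,0],[-0.005,0.303,0.049,0,0,-6.6,0],[-0.005,0.303,0.049,0,0,-6.6,0]]]'

```text
t: 21.2
position: [437.3, -13.2, 150.7]
eef_rot: [1.0, -0.012, 0.0, -0.0]
force: [-0.3, -0.3, -2.5]
gripper_width: 0.378
grasp_force: 30.0
```

```bash
python3 -c "
from h import *
st(); plan(*W(-47,35,107),-1.5); held('w9',135)
im,p=load('w8'); 
q=toplane(p,np.array([(120,35),(145,16),(188,76),(162,97)])*1.28,69)[:,:2];print(q.round(1),q.mean(0))
for t in(10,14,18):print(top(im,p,198,73,tol=t))"
```

```text
21.2 [437.3 -13.2 150.7] phi [  -1.42   -0.   -179.98] q [-0.09 -0.39  2.05  0.    1.48  1.51] F [-0.3 -0.3 -2.5] w 0.378 30.0
delta m [0.0002 0.0014 0.0437] rot [-0.02 -0.    0.08] cur -1.42
seed [253. 204.] (array([461.1, -15.2]), array([35.1, 30.1]), np.float32(88.6)) [153 148 139]
tool xy of visible centre [23.8  1.4]
[[628.5 351.6]
 [642.9 320.3]
 [575.4 283.6]
 [556.3 317.9]] [600.76312663 318.34540413]
(array([600.6, 318.5]), array([78.9, 35.2]), np.float32(27.3))
(array([602. , 317.4]), array([81.6, 40.8]), np.float32(30.7))
(array([511.6, 246.8]), array([326.3, 269.5]), np.float32(81.9))
```

move_arm --deltas '[[[0,0.0014,0.02,0,0,0,0],[0,0.0014,0.034,0,0,0,0],[0,0.0014,0.038,0,0,0,0],[0,0.0014,0.042,0,0,0,0],[0,0.0014,0.044,0,0,0,0],[0,0.0014,0.044,0,0,0,0]]]'

```text
t: 21.85
position: [437.3, -15.1, 106.9]
eef_rot: [1.0, -0.012, 0.0, -0.0]
force: [1.2, -0.3, -1.2]
gripper_width: 0.377
grasp_force: 30.0
```

```bash
python3 -c "
from h import *
st(); plan(600.6,318.5,200,27.3)"
```

```text
21.9 [437.3 -15.1 106.9] phi [-1.42e+00 -1.00e-02 -1.80e+02] q [-0.09 -0.36  2.1   0.    1.4   1.5 ] F [ 1.2 -0.3 -1.2] w 0.377 30.0
delta m [ 0.155  -0.3376 -0.0931] rot [ 0.000e+00 -1.000e-02 -2.872e+01] cur -1.42
```

move_arm --deltas '[[[0,0,0.003,0,0,0,0],[0,0,0.0055,0,0,0,0],[0,0,0.0065,0,0,0,0],[0,0,0.0065,0,0,0,0.5],[0,0,0.0065,0,0,0,0.53],[0,0,0.0065,0,0,0,0.53],[0,0,-0.03,0,0,0,0.53],[0,0,-0.093,0,0,0,0.65],[0.155,-0.338,-0.093,0,0,-28.7,0.65],[0.155,-0.338,-0.093,0,0,-28.7,0.65],[0.155,-0.338,-0.093,0,0,-28.7,0.65],[0.155,-0.338,-0.093,0,0,-28.7,0.65],[0.155,-0.338,-0.093,0,0,-28.7,0.65],[0.155,-0.338,-0.093,0,0,-28.7,0.65],[0.155,-0.338,-0.093,0,0,-28.7,0.65],[0.155,-0.338,-0.093,0,0,-28.7,0.65],[0.155,-0.338,-0.093,0,0,-28.7,0.65],[0.155,-0.338,-0.093,0,0,-28.7,0.65],[0.155,-0.338,-0.093,0,0,-28.7,0.65]]]'

```text
t: 23.75
position: [600.3, 318.0, 199.7]
eef_rot: [0.972, 0.236, -0.0, 0.0]
force: [-0.5, 1.2, 0.4]
gripper_width: 0.65
grasp_force: 0.0
```

```bash
python3 -c "
from h import *
st(); im,p=shot('wrist','w10'); u=proj(p,[[600.6,318.5,69]])[0]; print(u,im[int(u[1]),int(u[0])])
for t in(8,12,16): r=top(im,p,*u,tol=t); print(r); plan(*r[0],83,r[2])
b=im; im,p=shot('scene','s10')
cv2.imwrite('pics/c10.png',np.hstack([cv2.resize(b,(400,300)),cv2.resize(im[160:310,160:360],(400,300),interpolation=2)])[:,:,::-1])"
```

```text
23.8 [600.3 318.  199.7] phi [2.7240e+01 1.0000e-02 1.7999e+02] q [ 0.45  0.14  1.49 -0.    1.52  1.54] F [-0.5  1.2  0.4] w 0.65 0.0
[254.04253254 191.54084522] [214 131  80]
(array([600.1, 317.4]), array([78.5, 34.9]), np.float32(27.3))
delta m [-0.0004  0.0002  0.1169] rot [ 0.01 -0.01 -0.08] cur 27.22
(array([598.6, 315.5]), array([83.2, 40. ]), np.float32(26.5))
delta m [-0.0027  0.0013  0.1169] rot [ 0.01 -0.01  0.72] cur 27.22
(array([553.4, 311. ]), array([142.2, 152.9]), np.float32(150.0))
delta m [-0.0449 -0.0154  0.1169] rot [ 0.000e+00 -1.000e-02  5.722e+01] cur 27.22
```

View pics/c10.png

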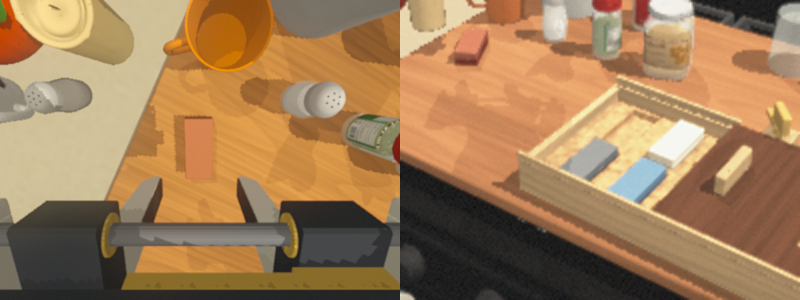

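move_arm --deltas '[[[0,0,0.04,0,0,0,0.65],[0,0,0.08,0,0,0,0.65],[0,0,0.105,0,0,0,0.65],[0,0,0.116,0,0,0,0.65],[0,0,0.116,0,0,0,0.65],[0,0,0.116,0,0,0,0],[0,0,0.116,0,0,0,0],[0,0,0.116,0,0,0,0],[0,0,0.116,0,0,0,0],[0,0,0.09,0,0,0,0],[0,0,0.05,0,0,0,0],[-0.215,0.266,0.049,0,0,28.7,0],[-0.215,0.266,0.049,0,0,28.7,0],[-0.215,0.266,0.049,0,0,28.7,0],[-0.215,0.266,0.049,0,0,28.7,0],[-0.215,0.266,0.049,0,0,28.7,0],[-0.215,0.266,0.049,0,0,28.7,0],[-0.215,0.266,0.049,0,0,28.7,0],[-0.215,0.266,0.049,0,0,28.7,0],[-0.215,0.266,0.049,0,0,28.7,0]]]'

```text
t: 25.85
position: [531.3, -16.9, 151.0]
eef_rot: [1.0, -0.013, 0.0, -0.0]
force: [0.1, 0.5, -1.5]
gripper_width: 0.384
grasp_force: 30.0
```

```bash
python3 -c "
from h import *
st(); plan(*W(47,35,107),-1.5); held('w11',135)"
```

```text
25.9 [531.3 -16.9 151. ] phi [-1.5400e+00 -4.0000e-02 -1.7999e+02] q [-0.08 -0.16  1.86  0.    1.44  1.52] F [ 0.1  0.5 -1.5] w 0.384 30.0
delta m [0.0002 0.0002 0.044 ] rot [-0.01 -0.04 -0.04] cur -1.54
seed [253. 204.] (array([554.9, -17.9]), array([31.5, 36.6]), np.float32(90.1)) [218 138  87]
tool xy of visible centre [23.6  0.4]
```

move_arm --deltas '[[[0,0.0003,0.02,0,0,0,0],[0,0.0003,0.034,0,0,0,0],[0,0.0003,0.038,0,0,0,0],[0,0.0003,0.042,0,0,0,0],[0,0.0003,0.044,0,0,0,0],[0,0.0003,0.044,0,0,0,0]]]'

```text
t: 26.5
position: [531.5, -16.4, 106.9]
eef_rot: [1.0, -0.012, 0.0, 0.0]
force: [1.0, -0.2, -0.4]
gripper_width: 0.38
grasp_force: 30.0
```

```bash
python3 -c "
from h import *
st(); plan(530,-20,330,-1.5)"
```

```text
26.5 [531.5 -16.4 106.9] phi [-1.42e+00 -1.00e-02  1.80e+02] q [-0.08 -0.13  1.91 -0.    1.36  1.52] F [ 1.  -0.2 -0.4] w 0.38 30.0
delta m [-0.0013  0.0037 -0.2231] rot [ 0.   -0.01  0.08] cur -1.42
```

move_arm --deltas '[[[0,0,0.003,0,0,0,0],[0,0,0.0055,0,0,0,0],[0,0,0.0065,0,0,0,0],[0,0,0.0065,0,0,0,0.5],[0,0,0.0065,0,0,0,0.53],[0,0,0.0065,0,0,0,0.53],[0,0,-0.03,0,0,0,0.53],[0,0,-0.08,0,0,0,0.35],[0.01,0.04,-0.2,0,0,0,0.35],[0.01,0.04,-0.2,0,0,0,0.35],[0.01,0.04,-0.2,0,0,0,0.35],[0.01,0.04,-0.2,0,0,0,0.35],[0.01,0.04,-0.2,0,0,0,0.35]]]'

```text
t: 27.8
position: [540.4, -56.8, 306.4]
eef_rot: [1.0, -0.013, 0.0, -0.0]
force: [1.2, -0.6, -0.9]
gripper_width: 0.35
grasp_force: 0.0
```

```bash
python3 -c "
from h import *
st(); im,p=shot('wrist','w12'); plan(480.3,-184.7,128,-1.5)
for x,y in((-47,35),(47,35),(-47,-35),(47,-35)):
  u=proj(p,[W(x+12,y,85)])[0]; r=top(im,p,*u,z=85,tol=12); print((x,y),r,'want',np.round(W(x,y,85)[:2],1))
cv2.imwrite('pics/c12.png',cv2.resize(im[20:290,80:440],(800,600),interpolation=2)[:,:,::-1])"
```

```text
27.8 [540.4 -56.8 306.4] phi [-1.45e+00 -1.00e-02 -1.80e+02] q [-0.15 -0.18  1.63  0.    1.69  1.44] F [ 1.2 -0.6 -0.9] w 0.35 0.0
delta m [-0.0564  0.1296  0.1775] rot [-0.01  0.07  0.07] cur -1.43Traceback (most recent call last):
  File "<string>", line 5, in <module>
    u=proj(p,[W(x+12,y,85)])[0]; r=top(im,p,*u,z=85,tol=12); print((x,y),r,'want',np.round(W(x,y,85)[:2],1))
                                   ~~~^^^^^^^^^^^^^^^^^^^^^
  File "h.py", line 36, in top
    ct=max(cv2.findContours(m,0,1)[0],key=cv2.contourArea)
ValueError: max() iterable argument is empty
```

```bash
python3 -c "
from h import *
im,p=load('w12')
print(proj(p,[W(-35,35,85)]))
cv2.imwrite('pics/c12.png',cv2.resize(im[20:290,80:440],(800,600),interpolation=2)[:,:,::-1])"
```

```text
[[225.67094568 238.61910967]]
```

View pics/c12.png

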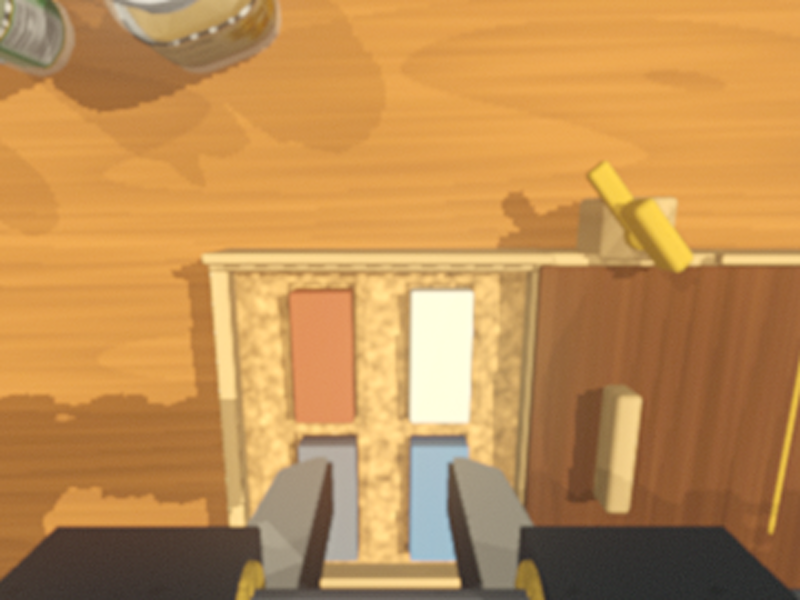

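All four stones sit square in their pockets, the cover is back and the catch is clear. Now I'll shut the cover.

move_arm --deltas '[[[-0.0565,0.13,0.1,0,0,0,0.35],[-0.0565,0.13,0.1,0,0,0,0.35],[-0.0565,0.13,0.1,0,0,0,0.35],[-0.0565,0.13,0.1,0,0,0,0.35],[-0.0565,0.13,0.14,0,0,0,0.35],[-0.0565,0.13,0.17,0,0,0,0.35],[-0.0565,0.13,0.179,0,0,0,0.35],[-0.0565,0.13,0.179,0,0,0,0.35],[-0.0565,0.13,0.179,0,0,0,0],[-0.0565,0.13,0.179,0,0,0,0],[-0.0565,0.13,0.179,0,0,0,0],[-0.0565,0.13,0.179,0,0,0,0],[-0.0565,0.13,0.179,0,0,0,0]]]'

```text
t: 29.15
position: [480.8, -184.7, 127.9]
eef_rot: [1.0, -0.012, 0.0, -0.001]
force: [-0.2, 5.9, 2.7]
gripper_width: 0.148
grasp_force: 30.0
```

```bash
python3 -c "
from h import *
st();plan(484.9,-7.1,127,-1.4)"
```

```text
29.1 [ 480.8 -184.7  127.9] phi [-1.4100e+00 -2.0000e-02 -1.7994e+02] q [-0.42 -0.18  1.92  0.    1.4   1.18] F [-0.2  5.9  2.7] w 0.148 30.0
delta m [-0.0002 -0.1776  0.0011] rot [-0.06 -0.02 -0.01] cur -1.41
```

move_arm --deltas '[[[0,-0.02,0,0,0,0,0],[0,-0.05,0,0,0,0,0],[0,-0.08,0,0,0,0,0],[0,-0.11,0,0,0,0,0],[0,-0.14,0,0,0,0,0],[0,-0.165,0,0,0,0,0],[0,-0.178,0,0,0,0,0],[0,-0.18,0,0,0,0,0],[0,-0.18,0,0,0,0,0]]]'

```text
t: 30.05
position: [485.5, -6.5, 127.9]
eef_rot: [1.0, -0.012, 0.001, 0.002]
force: [3.1, -15.0, -2.5]
gripper_width: 0.149
grasp_force: 30.0
```

```bash
python3 -c "
from h import *
st();plan(600.3,-195,135,39.1)"
```

```text
30.1 [485.5  -6.5 127.9] phi [-1.4100e+00 -8.0000e-02  1.7977e+02] q [-0.06 -0.25  1.98 -0.    1.41  1.53] F [  3.1 -15.   -2.5] w 0.149 30.0
delta m [ 0.1194  0.1857 -0.0062] rot [ 2.500e-01  1.000e-02 -4.051e+01] cur -1.41
```

move_arm --deltas '[[[0,0,0,0,0,0,0.35],[0,0,0,0,0,0,0.35],[0,0,-0.03,0,0,0,0.35],[0,0,-0.065,0,0,0,0.35],[0.1195,0.1865,-0.065,0,0,-40.5,0.32],[0.1195,0.1865,-0.065,0,0,-40.5,0.32],[0.1195,0.1865,-0.065,0,0,-40.5,0.32],[0.1195,0.1865,-0.065,0,0,-40.5,0.32],[0.1195,0.1865,-0.065,0,0,-40.5,0.32],[0.1195,0.1865,-0.065,0,0,-40.5,0.32],[0.1195,0.1865,-0.065,0,0,-40.5,0.32],[0.1195,0.1865,-0.035,0,0,-40.5,0.32],[0.1195,0.1865,-0.007,0,0,-40.5,0.32],[0.1195,0.1865,-0.007,0,0,-40.5,0.32],[0.1195,0.1865,-0.007,0,0,-40.5,0],[0.1195,0.1865,-0.007,0,0,-40.5,0],[0.1195,0.1865,-0.007,0,0,-40.5,0],[0.1195,0.1865,-0.007,0,0,-40.5,0]]]'

```text
t: 31.85
position: [600.3, -194.5, 136.6]
eef_rot: [0.942, 0.334, 0.001, 0.0]
force: [-2.5, 4.2, 7.4]
gripper_width: 0.127
grasp_force: 30.0
```

```bash
python3 -c "
from h import *
st()"
```

```text
31.9 [ 600.3 -194.5  136.6] phi [ 3.9070e+01 -8.0000e-02  1.7993e+02] q [-0.35  0.07  1.67  0.    1.4   0.53] F [-2.5  4.2  7.4] w 0.127 30.0
```

move_arm --deltas '[[[0,0,0,0,0,-8,0],[0,0,0,0,0,-16,0],[0,0,0,0,0,-24,0],[0,0,0,0,0,-32,0],[0,0,0,0,0,-40,0],[0,0,0,0,0,-48,0],[0,0,0,0,0,-56,0],[0,0,0,0,0,-64,0],[0,0,0,0,0,-72,0],[0,0,0,0,0,-78,0],[0,0,0,0,0,-82,0],[0,0,0,0,0,-82,0]]]'

```text
t: 33.05
position: [601.2, -194.6, 136.6]
eef_rot: [0.491, 0.871, 0.001, 0.002]
force: [7.1, 2.3, 2.7]
gripper_width: 0.128
grasp_force: 30.8
```

```bash
python3 -c "
from h import *
st(); print(ctrl.sense()['torque'])"
```

```text
33.0 [ 601.2 -194.6  136.6] phi [1.212e+02 1.500e-01 1.798e+02] q [-0.35  0.07  1.67  0.    1.4  -0.9 ] F [7.1 2.3 2.7] w 0.128 30.8
[ 0.40654328 -1.1512539  -0.56097185]
```

move_arm --deltas '[[[0,0,0,0,0,2,0],[0,0,0,0,0,2,0.32],[0,0,0,0,0,2,0.32],[0,0,0,0,0,2,0.32],[0,0,-0.04,0,0,2,0.32],[0,0,-0.12,0,0,2,0.32],[0.04,0,-0.17,0,0,2,0.32],[0.06,-0.02,-0.2,0,0,2,0.32],[0.06,-0.02,-0.2,0,0,2,0.32],[0.06,-0.02,-0.2,0,0,2,0.32]]]'

```text
t: 34.05
position: [551.2, -153.1, 339.5]
eef_rot: [0.507, 0.862, 0.001, 0.003]
force: [0.1, 1.0, -0.7]
gripper_width: 0.323
grasp_force: 0.0
```

```bash
python3 -c "
from h import *
st(); a,p=shot('wrist','w13'); b,p=shot('scene','s13')
cv2.imwrite('pics/c13.png',np.hstack([cv2.resize(a[:290],(400,300)),cv2.resize(b[140:320,170:410],(400,300),interpolation=2)])[:,:,::-1])"
```

```text
34.0 [ 551.2 -153.1  339.5] phi [119.12   0.27 179.75] q [-0.32 -0.12  1.52  0.    1.73 -0.82] F [ 0.1  1.  -0.7] w 0.323 0.0
```

View pics/c13.png

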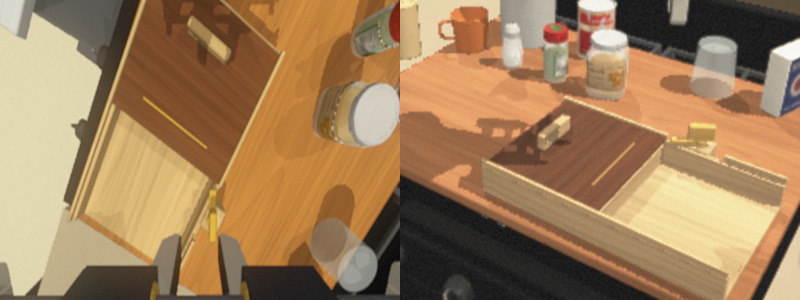

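The cover is fully shut, the catch is fastened (tongue at (213,190) before the cover's edge), and everything around still stands. I'm handing in.

```bash
python3 -c "
from h import *
print(ctrl.hand_in())"
```

```text
the job is handed in; nothing more can be done
None
```

All four stones are seated in their own pockets, the cover is fully shut, the catch is fastened and nothing was knocked over; I handed the job in at about 34 s, and no verdict was shown.

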